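Tip the sorting tray's nuts through its corner spout into the picking bin

TASK

Slide the black sorting tray on its stand fully home into the two edge stops, keeping the nuts aboard, so that its spout sticks out through the gap over the grey bin. Then tip the tray up by its overhanging rear corner, spout down and staying in the gap, until all six nuts have run out into the bin, and let the tray back down gently, flat on the stand and still home against the stops. Do not disturb the bin or the other things on the bench.

Things in the scene. Friction and masses are not known exactly. Their poses are not given: they have to be found in the camera images.
- stand: fixed stand: plywood top 150 mm square, 12 mm thick, upper face 80 mm above the table, on a pedestal reaching at most 60 mm from its middle. Origin: middle of its underside, on the table. It stands cornerwise: x points (roughly to the robot's left) to the front corner, cut off at x = 80 mm; rear corner cut off at x = -78 mm. Two thin edge stops, 12 mm above the top, run along the front sides: a V with a 65 mm gap at the corner
- stand_edge (a point): middle of the stand's front cut edge (52 mm wide) on its upper face, 80 mm above the table, 80 mm along the stand's x; the edge over which the tray tips
- tray_home (a point): point fixed on the stand (x = -18 mm, y = 0, z = 80 mm there): the tray's origin lies here, its axes parallel to the stand's, when both its front sides touch the stops. The spout then juts 19 mm beyond the stand's front edge, over the bin, and the tray's rear corner overhangs the stand's rear edge by 40 mm, with nothing under it but the table
- tray: loose black tray, 170 mm square, floor 3 mm, walls topped by a rolled rim 8 mm thick, its top 22 mm above the underside; 0.28 to 0.46 kg. Origin: middle of its underside; x points along the diagonal to the open spout corner, where a channel (50 mm wide inside, 56 outside, 15 high) ends at x = 117 mm. At the start it lies on the stand 33 to 44 mm short of home, up to 3 degrees askew
- tray_spout (a point): middle of the underside at the spout's outer end (x = 117 mm on the tray); with the tray home it is at x = 99 mm in the stand's frame
- tray_rear (a point): middle of the lower edge of the tray's rear corner, which is cut off flat, 40 mm wide, walled and rimmed (x = -100 mm on the tray, at its underside); with the tray home it is at x = -118 mm in the stand's frame
- bin: loose grey open-topped picking bin, 160 mm long (x), 110 mm wide (y), walls 3 mm, 0.25 kg. Origin: middle of its underside. Its low front (-x, 36 mm high) stands just beyond the stand's front corner; the back and most of the sides are 72 mm high
- nut1: loose steel hex nut 1 of six alike: 18 mm across flats, 10 mm thick, 17 g, on the tray's floor. Origin: middle of its underside. On the smooth tray it slides once the floor is tipped about 12 to 17 degrees, along a tray wall at about 20 to 31; stragglers in the spout may need up to 40 degrees and a small shake
- nut2: loose steel hex nut 2 of six alike: 18 mm across flats, 10 mm thick, 17 g, on the tray's floor. Origin: middle of its underside. On the smooth tray it slides once the floor is tipped about 12 to 17 degrees, along a tray wall at about 20 to 31; stragglers in the spout may need up to 40 degrees and a small shake
- nut3: loose steel hex nut 3 of six alike: 18 mm across flats, 10 mm thick, 17 g, on the tray's floor. Origin: middle of its underside. On the smooth tray it slides once the floor is tipped about 12 to 17 degrees, along a tray wall at about 20 to 31; stragglers in the spout may need up to 40 degrees and a small shake
- nut4: loose steel hex nut 4 of six alike: 18 mm across flats, 10 mm thick, 17 g, on the tray's floor. Origin: middle of its underside. On the smooth tray it slides once the floor is tipped about 12 to 17 degrees, along a tray wall at about 20 to 31; stragglers in the spout may need up to 40 degrees and a small shake
- nut5: loose steel hex nut 5 of six alike: 18 mm across flats, 10 mm thick, 17 g, on the tray's floor. Origin: middle of its underside. On the smooth tray it slides once the floor is tipped about 12 to 17 degrees, along a tray wall at about 20 to 31; stragglers in the spout may need up to 40 degrees and a small shake
- nut6: loose steel hex nut 6 of six alike: 18 mm across flats, 10 mm thick, 17 g, on the tray's floor. Origin: middle of its underside. On the smooth tray it slides once the floor is tipped about 12 to 17 degrees, along a tray wall at about 20 to 31; stragglers in the spout may need up to 40 degrees and a small shake
- tape_roll: bystander: roll of yellow tape lying flat, 96 mm across, 50 mm high, beyond the bin as seen from the robot; origin at the middle of its underside
- spanner: bystander: steel spanner 170 mm long lying beyond the stand as seen from the robot; origin at its middle on the table
- parcel: bystander: closed carton 210 x 150 x 70 mm with yellow tape, on the left; origin at the middle of its underside
- notebook: bystander: spiral notebook 150 x 105 mm, 21 mm high with the pen on it, on the right; origin at the middle of its underside
- pen_cup: bystander: dark metal pen cup 72 mm across, 100 mm high (pens to 160 mm), on the left; origin at the middle of its underside
- phone: bystander: black phone 150 x 72 x 9 mm lying flat on the right; origin at the middle of its underside
Not all that is in view belongs to the job. Several things have the shape of the tray; the one meant has the colours described above. Leave any turquoise look-alike of the bin alone.

How it is judged:
On the way, in this order (a step that is already met when the one before it is completed fails the run):
1. the tray has been slid home against both edge stops (its spout sticking out through the gap, within 8 mm of fully home), still flat, with all six nuts aboard (x of tray_spout in the frame of stand above 0.0906 m and y of tray_spout in the frame of stand between -0.012 and 0.012 m and angle between tray's own z axis and vertical below 0.05 rad and horizontal distance between each of nut1, nut2, nut3, nut4, nut5, nut6 and tray below 0.118 m and z of each of nut1, nut2, nut3, nut4, nut5, nut6 in the frame of tray above -0.005 m), for 0.1 s.
2. the tray is tipped up at least 17 degrees about its spout corner, the spout staying down in the gap (angle between tray's own z axis and vertical above 0.3 rad and x of tray_spout in the frame of stand above 0.083 m and z of tray_spout in the frame of stand below 0.086 m and y of tray_spout in the frame of stand between -0.012 and 0.012 m), for 0.1 s.
At the end, for the whole second after the job is handed in: All six nuts at rest inside the bin; the tray flat on the stand (within 3 degrees) with its spout within 10 mm of its home place lengthways and 12 mm sideways, at rest; the bin upright and within 30 mm of where it stood (x of nut1 in the frame of bin between -0.08 and 0.08 m and y of nut1 in the frame of bin between -0.055 and 0.055 m and z of each of nut1, nut2, nut3, nut4, nut5, nut6 in the frame of bin below 0.045 m and x of nut2 in the frame of bin between -0.08 and 0.08 m and y of nut2 in the frame of bin between -0.055 and 0.055 m and x of nut3 in the frame of bin between -0.08 and 0.08 m and y of nut3 in the frame of bin between -0.055 and 0.055 m and x of nut4 in the frame of bin between -0.08 and 0.08 m and y of nut4 in the frame of bin between -0.055 and 0.055 m and x of nut5 in the frame of bin between -0.08 and 0.08 m and y of nut5 in the frame of bin between -0.055 and 0.055 m and x of nut6 in the frame of bin between -0.08 and 0.08 m and y of nut6 in the frame of bin between -0.055 and 0.055 m and angle between each of tray, bin's own z axis and vertical below 0.05 rad and x of tray_spout in the frame of stand above 0.089 m and y of tray_spout in the frame of stand between -0.012 and 0.012 m and z of tray_spout in the frame of stand between 0.075 and 0.085 m and linear speed of tray below 0.03 m/s and distance of bin from where it was at the start of the episode below 0.03 m and linear speed of each of nut1, nut2, nut3, nut4, nut5, nut6 below 0.05 m/s); the robot touches nothing.
It fails at once if a bystander (tape roll, spanner, parcel, notebook, pen cup, phone) moved more than 25 mm (distance of any of tape_roll, spanner, parcel, notebook, pen_cup, phone from where it was at the start of the episode above 0.025 m).
It fails at once if the tray dropped or flung: its centre faster than 0.5 m/s (linear speed of tray above 0.5 m/s).
It also fails if it takes over 51 s, if anything falls off the work surface, if the arm or the gripper's body presses on something with over 40 N, if the wrist force passes 120 N, or if a joint passes its speed limit or range.

ROBOT

A 6-joint arm with a two-finger parallel gripper is mounted at the origin on the work surface. World frame = base frame: x ahead of the robot, y to its left, z up, the work surface at z = 0. Lengths are in m, angles in rad, forces in N, time in s.
With the tool pointing down it reaches from about 0.35 to 1 m from the base axis. Payload 7.1 kg.
Tool frame: the origin (TCP) lies between the finger pads; the fingertips stand 22 mm ahead of it and the grasp point (between the pads) lies 3 mm ahead of it; z points along the fingers, y is the line along which they close (so a half turn about z gives the same grasp; the last joint's range is limited). The gripper opens to 85 mm and grips with 20 to 120 N. Pads are 22 mm wide; open, the fingers measure 114 mm over their backs; the gripper's body (76 mm by 85 mm) begins 54 mm behind the grasp point. The pads swing forward as they close: fully open they stand 13 mm farther back than shut.
Start: joints at [-1.186, 0.423, 1.63, -0, 1.089, -0.019], TCP at [0.246, -0.575, 0.253] pointing down, gripper open.
Joint ranges: [-3, 3], [-0.9, 2.11], [0.09, 2.58], [-1.31, 4.45], [0.11, 2.69], [-2.54, 2.54]. Speed limits (rad/s): [2.39, 2.39, 3.01, 3.14, 3.14, 3.14].

INTERFACE

Orientations are given as a rotation vector (axis times angle).
In Python, from rig import manip gives the robot as it stands. The module is installed in compiled form; this text tells all that it offers. Calls block until the motion is done:
- manip.move_to(position, orientation): joint-space move of the TCP to a pose.
- manip.servo_line(position, orientation=None, rate=0.15): straight line of the TCP; orientation=None keeps the orientation; rate is the mean speed in m/s.
- manip.set_joints(angles): joint-space move.
- manip.command_gripper(opening, f_grip=None): finger opening in m; f_grip is the grip in N (None keeps the last); returns when the fingers have stopped.
- manip.hold(seconds).
- manip.solve_ik(position, orientation): joint angles nearest the present ones, or None.
- manip.camera(name): name is "side" or "top" or "wrist"; returns a dict with "image" (420x560x3 uint8, red, green, blue), "fx", "fy", "cx", "cy" (pixels), "k1" (the pictures are not rectified: a ray, as slopes to the right and down, at radius r is drawn at 1 + k1 r^2 times it, then the intrinsics apply), "cam_to_world" (4x4, takes a point from camera to world coordinates); the wrist camera has in their place "mount" (4x4, takes a point from camera to tool coordinates, whose origin is the TCP and whose axes are the flange's). Camera axes: x right, y down, z forward; pixel columns grow to the right and rows downward; lengths in m; the calibration is good to about 2 mm. A picture is of the moment at which its call begins: read the wrist's pose just before it. There is no depth.
A pose or a line that the arm cannot do raises manip.IKError and nothing moves.
- manip.sign_off(): hands the job in; it is judged then, once.
Readings, each from a call of its own:
- manip.get_time(): time.
- manip.get_joint_positions(): joint angles.
- manip.get_joint_vel(): joint speeds.
- manip.get_tau(): joint torques, N m.
- manip.get_position(): TCP position.
- manip.get_ee_rot(): TCP orientation.
- manip.get_contact_force(): force on the tool from outside, world axes, zero at the start.
- manip.get_torque(): the same for the moment, N m.
- manip.get_width(): finger opening in m.
- manip.get_grip_force(): force on a finger pad.
Only numpy, scipy, OpenCV 4.12 (cv2) and the standard library are available. Lean on these libraries where they do the work, as an engineer would, in place of code of your own. Each camera call takes 0.05 s, during which the arm holds its last target. There are 200 camera calls.

## Working session

There is one attempt and no reset: what is moved stays moved. The work goes in short steps, each a Python script; the robot and the scene stay as the last script left them, time stands still between calls to the robot, and variables do not carry over. Pictures are saved under pics/ and viewed, at most 13 in all, crops included, and the job is handed in when it is done.

```bash
mkdir -p pics
cat > h.py <<'E'
import numpy as np, cv2
from rig import manip
from scipy.spatial.transform import Rotation as R
def snap(name,fn=None):
    p=np.array(manip.get_position()); r=np.array(manip.get_ee_rot())
    c=manip.camera(name)
    if name=="wrist":
        T=np.eye(4); T[:3,:3]=R.from_rotvec(r).as_matrix() if r.size==3 else r; T[:3,3]=p
        c["cam_to_world"]=T@np.array(c["mount"])
    if fn: cv2.imwrite(fn,c["image"][:,:,::-1])
    return c
def K(c): return np.array([[c["fx"],0,c["cx"]],[0,c["fy"],c["cy"]],[0,0,1.]])
def rays(c,px):
    u=cv2.undistortPoints(np.array(px,float).reshape(-1,1,2),K(c),np.array([c["k1"],0,0,0,0.])).reshape(-1,2)
    T=np.array(c["cam_to_world"]); d=np.c_[u,np.ones(len(u))]@T[:3,:3].T
    return T[:3,3],d
def onz(c,px,z):
    o,d=rays(c,px); return o+d*((z-o[2])/d[:,2])[:,None]
def proj(c,P):
    T=np.linalg.inv(np.array(c["cam_to_world"])); P=np.atleast_2d(P)@T[:3,:3].T+T[:3,3]
    s=P[:,:2]/P[:,2:]; s=s*(1+c["k1"]*(s**2).sum(1))[:,None]
    return s*[c["fx"],c["fy"]]+[c["cx"],c["cy"]]
def two(c1,p1,c2,p2):
    o1,d1=rays(c1,[p1]);o2,d2=rays(c2,[p2]);d1=d1[0];d2=d2[0]
    s=np.linalg.lstsq(np.c_[d1,-d2],o2-o1,rcond=None)[0]
    a=o1+d1*s[0];b=o2+d2*s[1]; return (a+b)/2,np.linalg.norm(a-b)
E
python3 - <<'E'
from h import *
for n in("top","side"):
    c=snap(n,f"pics/{n}0.png"); print(n,c["fx"],c["k1"],np.round(c["cam_to_world"],3).tolist())
print(manip.get_time(),manip.get_ee_rot())
E
```

```text
top 438.9935824222493 -0.1088204641169228 [[0.013, -0.997, 0.078, 0.426], [-1.0, -0.012, 0.024, -0.013], [-0.023, -0.078, -0.997, 1.32], [0.0, 0.0, 0.0, 1.0]]
side 401.47416824022775 0.021342000240782345 [[-0.887, -0.229, 0.401, 0.061], [-0.462, 0.456, -0.761, 0.917], [-0.009, -0.86, -0.51, 0.692], [0.0, 0.0, 0.0, 1.0]]
0.1 [-3.07646782e+00 -6.29691052e-01  3.52031908e-04]
```

View pics/top0.png

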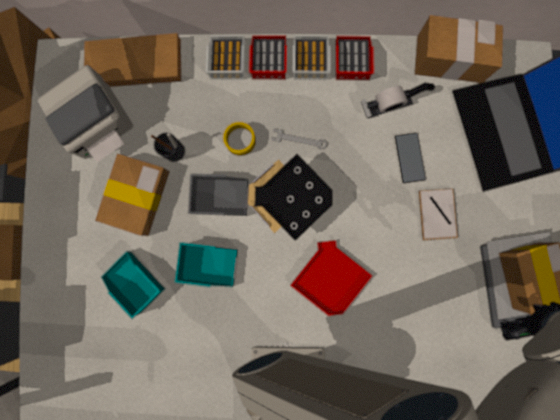

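View pics/side0.png

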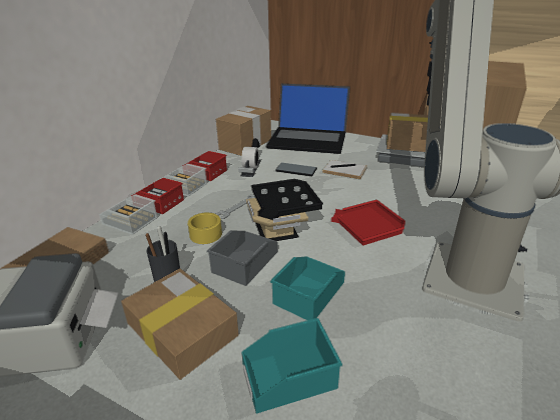

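The top view shows the black tray at about (293,197) with its rear at (331,197), and the grey bin at (218,195). In the side view the tray is at (287,197). Stand x is roughly +y in the world frame. Next I'll take a close look with the wrist camera.

Run:
```python
from h import *
c=snap("top"); s=snap("side")
print(onz(c,[(331,197),(293,197),(250,195)],.1).round(3).tolist())
print(two(c,(331,185),s,(251,185)))
w=manip.camera("wrist"); print(np.round(w["mount"],3).tolist(), w["fx"],w["k1"])
p=onz(c,[(300,197)],.1)[0]
for a in (90,-90):
    # tool y along +-world y , z down
    M=np.array([[0,0,0],[0,0,0],[0,0,0.]]); y=np.array([0,1 if a>0 else -1,0]); z=np.array([0,0,-1]); M=np.c_[np.cross(y,z),y,z]
    for th in (0,40):
        # tip: z leans: rotate about world x so that body leans to +y
        M2=R.from_euler('x',-th,degrees=True).as_matrix()@M
        print(a,th,manip.solve_ik([p[0],p[1]-.07,.12+.1*(th>0)],R.from_matrix(M2).as_rotvec()))
y=np.array([0,1,0]);z=np.array([0,0,-1]);M=np.c_[np.cross(y,z),y,z]
m=np.array(w["mount"]); off=M@m[:3,3]; print('off',off, 'viewdir',M@m[:3,2])
```

```text
[[0.547, -0.118, 0.1], [0.546, -0.012, 0.1], [0.55, 0.108, 0.1]]
(array([ 0.63905492, -0.08782071,  0.0734843 ]), np.float64(0.12726443572557952))
[[0.0, -0.961, -0.276, 0.07], [1.0, -0.0, 0.002, 0.001], [-0.002, -0.276, 0.961, -0.12], [0.0, 0.0, 0.0, 1.0]] 311.4112539320607 -0.019225239735277403
90 0 [-2.05489243e-01  5.12875770e-01  1.86579195e+00 -4.44089210e-16
  7.62924932e-01 -1.77628557e+00]
90 40 [ 0.11969346  0.45323821  1.85993575 -0.80279694  1.09131287 -0.96945216]
-90 0 [-2.05489243e-01  5.12875770e-01  1.86579195e+00 -4.44089210e-16
  7.62924932e-01  1.36530708e+00]
-90 40 [ 0.11969346  0.45323821  1.85993575 -0.80279694  1.09131287  2.17214049]
off [-0.07032598  0.00078642  0.12013024] viewdir [ 0.27639368  0.00180413 -0.96104281]
```

```bash
cat >> h.py <<'E'
def down(th=0,psi=0):
    "tool y along stand x (world y rotated by psi), tipped by th (body leaning to stand +x)"
    M=np.c_[[-1,0,0],[0,1,0],[0,0,-1.]]
    return R.from_matrix(R.from_euler('z',psi).as_matrix()@R.from_euler('x',-th).as_matrix()@M).as_rotvec()
E
python3 - <<'E'
from h import *
p=manip.get_position(); manip.servo_line([p[0],p[1],.36],rate=.25)
import pickle; C=[]
for i,y in enumerate((-.08,.03)):
    manip.move_to([.53,y,.34],down()); manip.hold(.2)
    C.append(snap("wrist",f"pics/w{i}.png"))
pickle.dump(C,open("C.pkl","wb")); print(manip.get_time(),manip.get_position(),manip.get_contact_force())
E
```

```text
3.8917 [0.53007485 0.02901928 0.33998686] [-0.15079395 -0.47854883 -0.04978855]
```

View pics/w0.png

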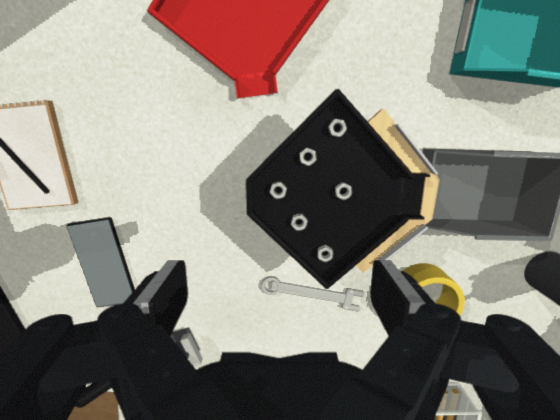

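View pics/w1.png

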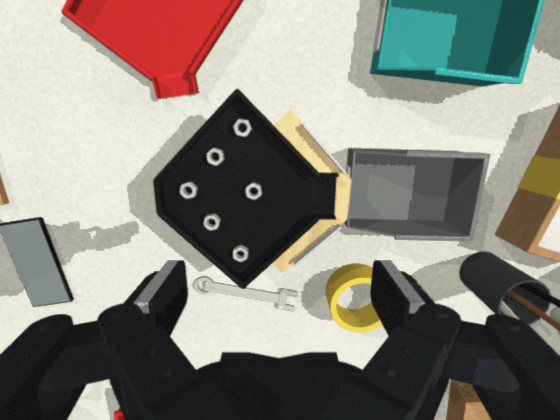

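w0 shows the tray's side corners at about (337,91) and (327,287), its rear at (247,195) and its spout at (422,195). The stand's front edge runs from (438,175) to (433,222). In w1 the same features sit at (238,91), (242,287), (156,195) and (335,195), and the front edge is near x=348. All the nuts are clear of the rear rim. Next is a zoom plus contour fits.

Run:
```python
from h import *
import pickle; C=pickle.load(open("C.pkl","rb"))
out=[]
for i,c in enumerate(C):
    im=c["image"]; hsv=cv2.cvtColor(im,cv2.COLOR_RGB2HSV)
    g=im.max(2); m=(g<62).astype(np.uint8); m[262:,:200]=0; m[300:]=0
    m=cv2.morphologyEx(m,cv2.MORPH_CLOSE,np.ones((3,3)))
    cs,_=cv2.findContours(m,0,2); k=max(cs,key=lambda q:cv2.contourArea(q) if cv2.pointPolygonTest(q,((300,180) if i==0 else (215,180)),False)>0 else 0)
    ap=cv2.approxPolyDP(k,4,True)[:,0]; print(i,cv2.contourArea(k),ap.tolist())
    y=((hsv[...,0]>10)&(hsv[...,0]<28)&(hsv[...,1]>60)&(hsv[...,2]>120)).astype(np.uint8)
    y[:, :230]=0
    cs,_=cv2.findContours(y,0,2)
    for q in cs:
        if cv2.contourArea(q)>150: print('  wood',cv2.contourArea(q),cv2.approxPolyDP(q,2,True)[:,0].tolist())
    x0=(330 if i==0 else 235); cr=im[90:290,x0:x0+130]; out.append(cv2.resize(cr,None,fx=3,fy=3,interpolation=cv2.INTER_CUBIC))
cv2.imwrite("pics/z.png",np.hstack(out)[:,:,::-1])
```

```text
0 20033.0 [[338, 90], [246, 181], [248, 215], [325, 287], [408, 218], [422, 218], [421, 192], [428, 175], [410, 173]]
  wood 761.0 [[411, 265], [419, 263], [425, 267], [414, 276], [422, 287], [431, 283], [441, 283], [455, 291], [458, 299], [456, 311], [460, 315], [465, 299], [460, 287], [434, 265]]
  wood 2546.5 [[383, 109], [368, 122], [412, 172], [427, 172], [430, 176], [425, 177], [420, 212], [424, 218], [409, 219], [356, 265], [363, 272], [372, 265], [374, 259], [432, 218], [439, 181], [395, 128], [394, 122]]
1 20155.0 [[236, 90], [159, 173], [154, 187], [157, 213], [244, 287], [318, 218], [334, 218], [337, 174], [318, 173]]
  wood 352.5 [[466, 402], [463, 419], [490, 419], [480, 402]]
  wood 1887.5 [[347, 264], [333, 273], [346, 265], [351, 266], [349, 271], [332, 284], [326, 284], [325, 293], [331, 316], [338, 325], [347, 330], [369, 331], [382, 324], [370, 302], [357, 309], [346, 309], [336, 302], [339, 295], [349, 286], [358, 283], [370, 284], [372, 267], [360, 263]]
  wood 1812.5 [[534, 155], [518, 187], [553, 196], [555, 200], [527, 251], [559, 261], [559, 252], [537, 245], [559, 205], [559, 160]]
  wood 3034.0 [[290, 109], [273, 125], [318, 172], [338, 173], [334, 211], [336, 218], [320, 219], [272, 263], [281, 271], [335, 225], [346, 220], [351, 181], [301, 126], [302, 123]]
```

View pics/z.png

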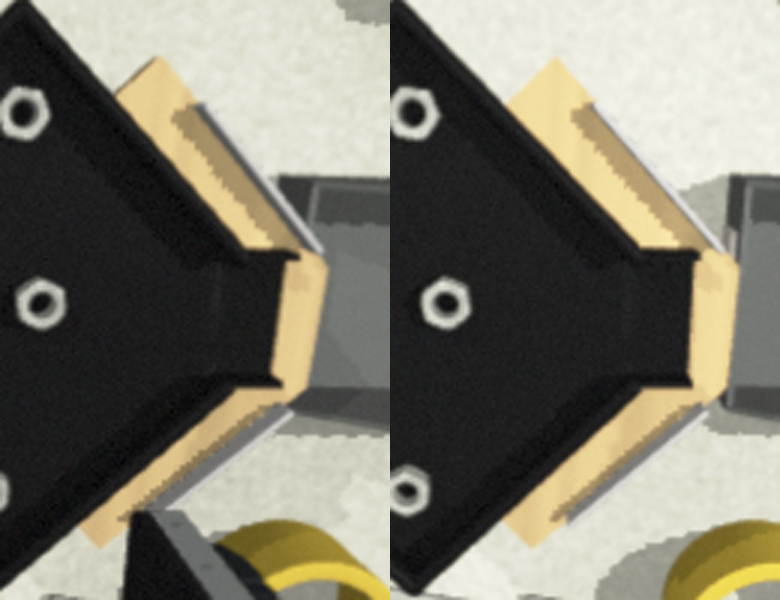

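The zoom shows the wooden stand top, with side corners at w0 (383,109) and (363,272), and w1 (290,109) and (282,272). Its front cut edge is at w0 (438.7,177)–(431,223), and the spout tip's right end is just short of that edge. Now I'll compute positions.

Run:
```python
from h import *
import pickle; C=pickle.load(open("C.pkl","rb"))
P={"standL":((383,109),(290,109),.08),"standR":((362.7,272.3),(282.3,272.3),.08),"front1":((438.7,177.3),(351,178.3),.08),"front2":((431.5,223),(344.5,222),.08),
"trL":((337.5,90),(237,90),.102),"trR":((326,287),(243.5,287),.102),"rear1":((246,181),(155,181),.102),"rear2":((248,214),(157,214),.102),
"stop":((397,124.5),(303,124.5),.092)}
for k,(a,b,z) in P.items():
    X,e=two(C[0],a,C[1],b); print(k,X.round(4),round(e,4),onz(C[0],[a],z)[0].round(4),onz(C[1],[b],z)[0].round(4))
```

```text
standL [0.4477 0.041  0.076 ] 0.0003 [0.4477 0.0397 0.08  ] [0.448  0.0409 0.08  ]
standR [0.6596 0.0324 0.0767] 0.0001 [0.6578 0.0314 0.08  ] [0.6579 0.0323 0.08  ]
front1 [0.5293 0.1174 0.0779] 0.0015 [0.5281 0.1162 0.08  ] [0.5297 0.1169 0.08  ]
front2 [0.5838 0.11   0.09  ] 0.0012 [0.5878 0.1152 0.08  ] [0.5865 0.1121 0.08  ]
trL [ 0.4287 -0.0177  0.0988] 0.0001 [ 0.4289 -0.0183  0.102 ] [ 0.429  -0.0173  0.102 ]
trR [ 0.6733 -0.0192  0.0917] 0.0002 [ 0.6673 -0.021   0.102 ] [ 0.6675 -0.0179  0.102 ]
rear1 [ 0.5305 -0.1211  0.0922] 0.0 [ 0.5287 -0.12    0.102 ] [ 0.5287 -0.1171  0.102 ]
rear2 [ 0.5686 -0.1187  0.1031] 0.0001 [ 0.5689 -0.1188  0.102 ] [ 0.569  -0.1191  0.102 ]
stop [0.4653 0.056  0.0852] 0.0003 [0.465  0.0535 0.092 ] [0.4653 0.0555 0.092 ]
```

```bash
cat >> h.py <<'E'
S0=np.array([.5528,.0361]); SX=np.array([.040,.9992]); SY=np.array([-.9992,.040]); PSI=-.040
def sw(x,y,z): return np.r_[S0+x*SX+y*SY,z]      # stand -> world
def ws(p): p=np.asarray(p); return np.array([(p[:2]-S0)@SX,(p[:2]-S0)@SY,p[2]])
E
python3 - <<'E'
from h import *
import pickle; C=pickle.load(open("C.pkl","rb"))
T0=np.array([.5485,-.0187]);tx=np.array([.007,1.]);
n=two(C[0],(278,190),C[1],(188.5,190)); print(n, onz(C[0],[(278,190)],.093),(n[0][:2]-T0)@tx)
g=T0-.0975*tx
manip.move_to([*g,.2],down(0,-.007)); manip.command_gripper(.015,40); manip.hold(.2)
c=snap("wrist","pics/w2.png"); print(manip.get_position(),manip.get_width(),manip.get_time())
a=[[*(T0-d*tx+s*np.array([-1,.007])*.02),.102] for d in(.1,.092) for s in(1,-1)]
print(proj(c,a).round(1).tolist())
E
```

```text
(array([ 0.54254562, -0.08278363,  0.08798743]), np.float64(5.240555016215114e-05)) [[ 0.54141429 -0.08276092  0.093     ]] -0.06412531483636373
[ 0.54780046 -0.11626371  0.1999464 ] 0.015130882772457294 5.6333
[[276.7, 191.9], [276.8, 243.9], [287.9, 191.9], [287.4, 243.9]]
```

View pics/w2.png

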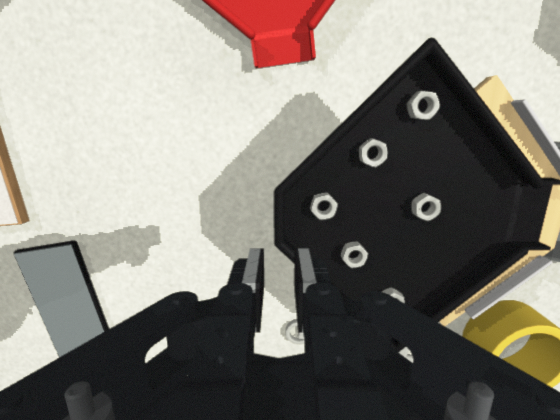

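w2 shows the tray's rear rim corners at (275,190) and (276,243), within about 1 px of my prediction. The nearest nut's edge is at column 310, so the inner finger clears it. Next: descend, grip and slide home.

Run:
```python
from h import *
T0=np.array([.5485,-.0187]);tx=np.array([.007,1.])
g=T0-.0970*tx
manip.servo_line([*g,.112],down(0,-.007),rate=.1); manip.hold(.2)
print('F',np.round(manip.get_contact_force(),2),ws(manip.get_position()))
manip.command_gripper(.0,40); manip.hold(.2)
print('w',manip.get_width(),manip.get_grip_force(),np.round(manip.get_contact_force(),2),manip.get_time())
# slide: wall centre tray x=-96 -> home stand x=-114
for x in (-.130,-.122,-.118,-.116,-.115,-.114,-.113,-.112):
    # start yaw -.007 -> PSI by the first leg
    manip.servo_line(sw(x,0,.112),down(0,PSI),rate=.03 if x<-.12 else .02)
    f=np.array(manip.get_contact_force()); print(x,np.round(ws(manip.get_position())[:2],4),'Fx',round(f[:2]@SX,2),'Fy',round(f[:2]@SY,2),'Fz',round(f[2],2),round(manip.get_time(),2))
    if f[:2]@SX<-12: break
c=snap("wrist","pics/w3.png"); snap("top","pics/top3.png");
```

```text
F [ 1.16 -0.05 -0.56] [-0.15196488 -0.00150948  0.11265264]
w 0.006294961574304753 39.06839311122894 [ 0.97 -1.51  2.29] 7.2917
-0.13 [-1.295e-01 -1.000e-04] Fx 2.83 Fy -0.6 Fz 3.52 8.18
-0.122 [-0.1217 -0.0002] Fx -0.27 Fy 0.74 Fz 5.55 8.59
-0.118 [-0.1179 -0.0003] Fx -0.92 Fy 0.5 Fz 6.29 8.94
-0.116 [-0.1163 -0.0002] Fx -4.73 Fy 0.35 Fz 7.28 9.19
-0.115 [-1.16e-01  1.00e-04] Fx -8.88 Fy 1.85 Fz 8.59 9.44
-0.114 [-0.1157  0.0004] Fx -12.17 Fy 3.11 Fz 9.73 9.69
```

View pics/w3.png

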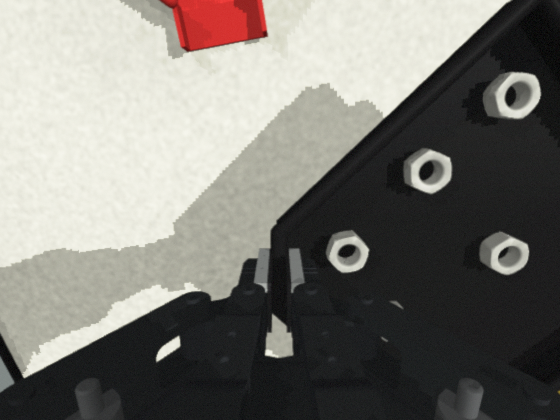

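The rear rim is held between the pads at (280,265), and the nuts stay aboard. Contact came at x=-0.116 m, as expected for home. Next is tipping about the stand edge.

```bash
cat >> h.py <<'E'
def tip(deg,rate=.04,x0=-.1157,z0=.1126,y0=0.,dm=.004,run=True):
    t=np.radians(deg); x,z=x0-.08,z0-.08; d=dm*min(1,deg/15)
    c,s=np.cos(t),np.sin(t)
    p=sw(.08+x*c+z*s-d*c,y0,.08-x*s+z*c+d*s+.0005); o=down(t,PSI)
    if not run: return manip.solve_ik(p,o)
    manip.servo_line(p,o,rate=rate)
    f=np.array(manip.get_contact_force())
    print(deg,'Fx',round(f[:2]@SX,1),'Fy',round(f[:2]@SY,1),'Fz',round(f[2],1),'w',round(manip.get_width(),4),'t',round(manip.get_time(),2))
    return f
E
python3 - <<'E'
from h import *
for a in (15,30,40,43):
    q=tip(a,run=False); print(a,None if q is None else np.round(q,2))
manip.servo_line(sw(-.1157,0,.1126),down(0,PSI),rate=.02); manip.hold(.2); print(manip.get_contact_force())
for a in (2,5,9,13,17,21,25,30):
    f=tip(a)
    if np.linalg.norm(f)>35: print("stop"); break
snap("side","pics/s4.png")
E
```

```text
15 [-0.01  0.45  1.86 -0.35  0.86 -1.31]
30 [ 0.16  0.44  1.82 -0.59  1.07 -1.03]
40 [ 0.26  0.47  1.79 -0.71  1.23 -0.9 ]
43 [ 0.3   0.48  1.77 -0.74  1.28 -0.87]
[-1.81142491 -4.13696418  5.56272675]
2 Fx -2.8 Fy 0.7 Fz -2.3 w 0.0059 t 10.57
5 Fx -0.4 Fy 0.4 Fz -1.8 w 0.0063 t 10.98
9 Fx 0.5 Fy -0.3 Fz -2.7 w 0.0059 t 11.48
13 Fx 0.8 Fy 0.9 Fz -4.0 w 0.006 t 11.98
17 Fx 0.7 Fy -0.6 Fz -2.9 w 0.0061 t 12.48
21 Fx 0.9 Fy 0.0 Fz -1.7 w 0.0061 t 12.98
25 Fx 1.8 Fy 1.0 Fz -3.1 w 0.0061 t 13.48
30 Fx -0.3 Fy 0.4 Fz -1.9 w 0.0059 t 14.07
```

View pics/s4.png

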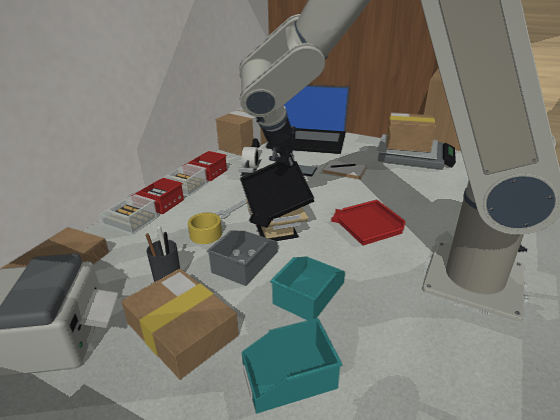

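The tray is tipped with its spout at about (253,228) in the gap, and several nuts are already in the bin near (245,255). I'll tip further and give it a small shake.

Run:
```python
from h import *
for a in (34,38,41,38.5,41,38.5,41): tip(a,rate=.06)
manip.hold(.8)
c=snap("side"); t=snap("top")
a=cv2.resize(c["image"][150:300,190:320],(520,600),interpolation=cv2.INTER_CUBIC)
b=cv2.resize(t["image"][160:235,180:215],(280,600),interpolation=cv2.INTER_CUBIC)
cv2.imwrite("pics/s5.png",np.hstack([a,b])[:,:,::-1])
```

```text
34 Fx -1.5 Fy -0.2 Fz -1.2 w 0.0061 t 14.51
38 Fx -0.9 Fy 0.1 Fz -1.0 w 0.0063 t 14.89
41 Fx -1.6 Fy -0.4 Fz -0.4 w 0.0061 t 15.22
38.5 Fx -0.8 Fy 0.1 Fz -2.6 w 0.0061 t 15.52
41 Fx -2.1 Fy 0.4 Fz -0.1 w 0.0059 t 15.82
38.5 Fx -0.7 Fy 0.2 Fz -0.8 w 0.0061 t 16.12
41 Fx -2.3 Fy 0.2 Fz -0.2 w 0.0059 t 16.42
```

View pics/s5.png

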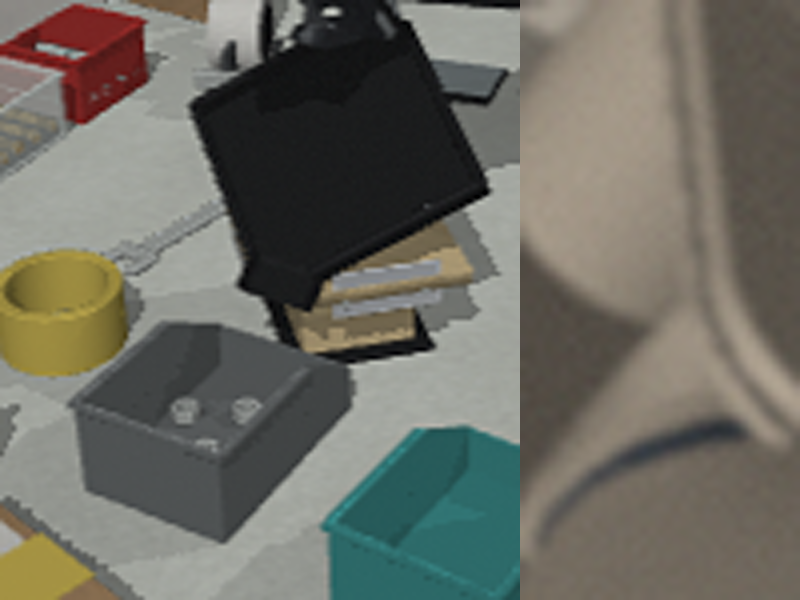

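The side crop shows three nuts in the bin at crop (185,410), (245,408) and (207,447), and the tray looks nearly empty. There's a small bright speck by its right wall at (428,207) that could be a straggler. I'll shake some more and check with the wrist camera.

Run:
```python
from h import *
for a in (43,40,44,40.5,44,40.5,44): tip(a,rate=.12)
manip.hold(.8)
c=snap("side"); w=snap("wrist")
a=cv2.resize(c["image"][170:290,200:320],(420,420),interpolation=cv2.INTER_CUBIC)
b=cv2.resize(w["image"],(380,285)); b=np.vstack([b,np.zeros((135,380,3),np.uint8)])
cv2.imwrite("pics/s6.png",np.hstack([a,b])[:,:,::-1])
```

```text
43 Fx -2.5 Fy 0.2 Fz 1.0 w 0.0058 t 17.57
40 Fx -1.1 Fy 0.1 Fz -1.6 w 0.0061 t 17.82
44 Fx -3.1 Fy -0.0 Fz 1.0 w 0.0058 t 18.08
40.5 Fx 0.1 Fy 0.3 Fz -1.0 w 0.0062 t 18.33
44 Fx -2.5 Fy 1.2 Fz 1.6 w 0.0061 t 18.58
40.5 Fx -0.2 Fy 0.6 Fz -0.7 w 0.0057 t 18.83
44 Fx -3.0 Fy 1.3 Fz 1.4 w 0.006 t 19.08
```

View pics/s6.png

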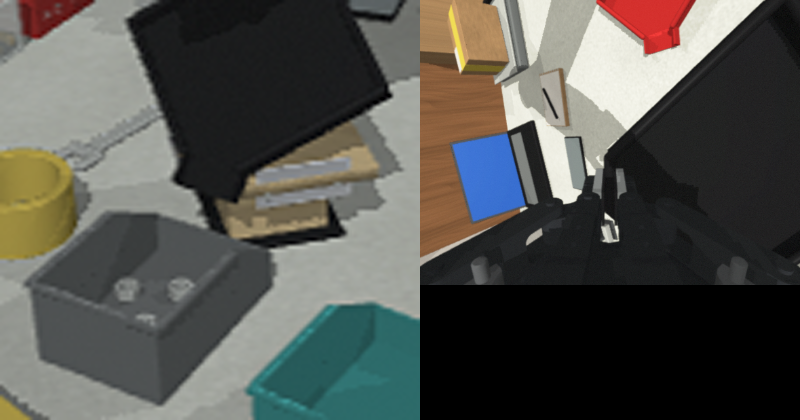

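The speck is gone, and both the wrist view and the side crop show an empty tray floor. Now I'll lower it, re-seat it and recheck before releasing.

Run:
```python
from h import *
for a in (36,28,20,14,9,5,2,0): tip(a,rate=.05)
for x in (-.116,-.115,-.114,-.113):
    manip.servo_line(sw(x,0,.1126),down(0,PSI),rate=.02)
    f=np.array(manip.get_contact_force()); print(x,ws(manip.get_position()).round(4),round(f[:2]@SX,1),round(f[2],1))
    if f[:2]@SX<-7: break
manip.servo_line(sw(-.1155,0,.1120),down(0,PSI),rate=.02); manip.hold(.3)
print(np.round(manip.get_contact_force(),1))
manip.command_gripper(.008,20); manip.command_gripper(.015); manip.hold(.3)
print(np.round(manip.get_contact_force(),1),manip.get_width())
manip.servo_line(sw(-.1155,0,.2),down(0,PSI),rate=.1)
manip.move_to([.53,.06,.38],down()); manip.hold(.2)
c=snap("wrist"); print(manip.get_time())
import pickle; pickle.dump(c,open("e.pkl","wb"))
cv2.imwrite("pics/w7.png",cv2.resize(c["image"][60:300,100:420],(800,600))[:,:,::-1])
```

```text
36 Fx -1.1 Fy 0.3 Fz -1.3 w 0.0061 t 20.7
28 Fx -0.3 Fy 0.2 Fz -1.6 w 0.0063 t 21.42
20 Fx 0.6 Fy 0.1 Fz -3.0 w 0.0061 t 22.13
14 Fx 0.3 Fy 0.9 Fz -2.1 w 0.006 t 22.71
9 Fx -0.4 Fy 0.8 Fz -2.7 w 0.0058 t 23.21
5 Fx 0.1 Fy -0.9 Fz -1.8 w 0.0059 t 23.63
2 Fx -1.6 Fy 0.5 Fz -1.8 w 0.0063 t 23.99
0 Fx -2.9 Fy 1.3 Fz -2.3 w 0.0058 t 24.27
-0.116 [-0.1159 -0.      0.1128] -2.4 -1.7
-0.115 [-0.1156  0.0004  0.1127] -6.5 -0.8
-0.114 [-0.1154  0.0004  0.1128] -12.2 -1.1
[-3.9 -5.7  3. ]
[ 0.5 -0.5 -0.1] 0.015257952595084855
28.525
```

View pics/w7.png

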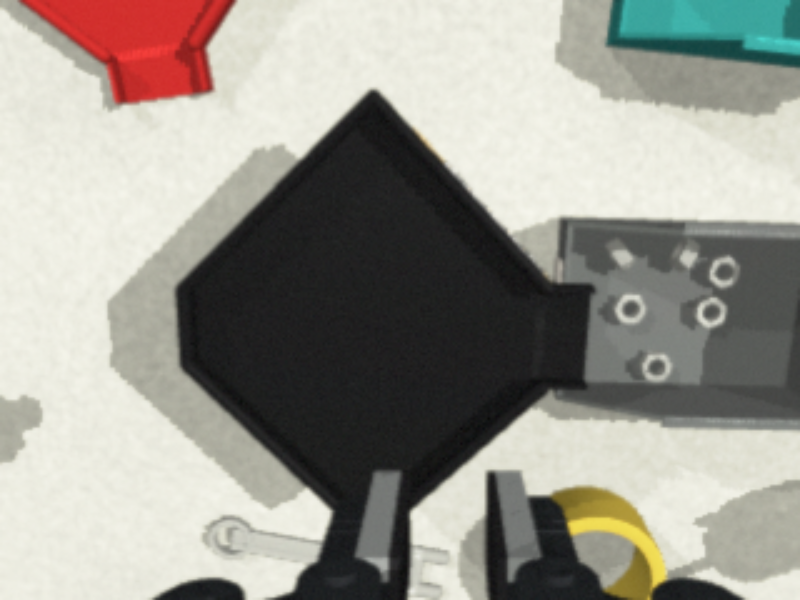

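All six nuts are in the bin: four flat at crop (630,308), (711,312), (723,271) and (656,366), and two on edge at (620,253) and (686,257). The tray is empty, with its spout end at crop (590,337). One numeric check, then I'll hand it in.

Run:
```python
from h import *
import pickle; c=pickle.load(open("e.pkl","rb"))
f=lambda u,v,z: ws(onz(c,[(100+u/2.5,60+v/2.5)],z)[0]).round(4)
s=(f(593,289,.095)+f(587,387,.095))/2; print("spout",s,"rear",(f(177,288,.102)+f(182,368,.102))/2)
if s[0]>.092 and abs(s[1])<.008: print(manip.sign_off())
```

```text
spout [0.09775 0.0008  0.095  ] rear [-0.11825 -0.00055  0.102  ]
the job is handed in; nothing more can be done
None
```

The job is handed in: the last picture shows all six nuts in the bin and the tray back down on the stand against the stops, its spout measured about 1 mm from home, but the hand-in call returned no verdict.

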